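# Seat the keyed flange hub on the map-roll stand

## Robot

A 6-joint arm with a two-finger parallel gripper is mounted at the origin on the work surface. World frame = base frame: x ahead of the robot, y to its left, z up, the work surface at z = 0. Lengths are in m, angles in rad, forces in N, time in s.
With the tool pointing down it reaches from about 0.35 to 0.975 m from the base axis. Payload 4.9 kg.
Tool frame: the origin (TCP) lies on the centre line of the jaws, within the pads' length; the fingertips stand 14 mm ahead of it and the grasp point (between the pads) lies 5 mm behind it; z points along the fingers, y is the line along which they close (so a half turn about z gives the same grasp; the last joint's range is limited). The gripper opens to 85 mm and grips with 20 to 120 N. Pads are 22 mm wide; open, the fingers measure 114 mm over their backs; the gripper's body (76 mm by 85 mm) begins 54 mm behind the grasp point. The pads swing forward as they close: fully open they stand 13 mm farther back than shut.
Start: joints at [0.983, 0.053, 1.613, -0, 1.476, -0.119], TCP at [0.282, 0.558, 0.245] pointing down, gripper open.
Joint ranges: [-3.01, 3.01], [-1.01, 2.22], [0.06, 2.58], [-1.02, 4.17], [0.09, 2.62], [-3.14, 3.14]. Speed limits (rad/s): [2.57, 2.57, 3.14, 3.14, 3.14, 3.14].

## Interface

Orientations are given as a unit quaternion [w, x, y, z].
In Python, from plant import * gives the robot as it stands.
- The arm moves only by the tool send_rows, never from a script. Its argument "steps" is a list of rows, each an object with "translation": the shift along the tool's x, y, z in cm, a list of three; "delta_rot": the turn, a rotation vector about the tool's x, y, z in rad, a list of three; "jaw": the finger opening in cm, from 0 to 8.54. In form: [{"translation": [dx, dy, dz], "delta_rot": [rx, ry, rz], "jaw": jaw}, ...]. A call has exactly 8 rows; each row is the pose to reach, as a shift and turn from the pose commanded when the call began, along the tool's axes at that moment; what a row does not reach only later rows make up. A row lasts 1/10 s, in which the tool goes at most 50 mm and 8.59 degrees, less where a joint would pass 70% of its speed; a pose out of reach is approached as far as the arm can. A call with a gripper value outside its range is refused whole. The fingers move at their own pace and stop on an object; the grip force is fixed at half the most. Time passes only in rows, so rows that repeat a pose let the fingers close, or fill a call up. It gives the time, the measured TCP pose, the force, the opening and the grip force at its end, in the units of the state.
- state(): the state, without advancing time (a new reading comes with each control period).
- grab_frame(name): name is "scene" or "top" or "wrist"; returns a dict with "pixels" (384x512x3 uint8, blue, green, red), "range_z" (384x512 float32, m along the optical axis (not along the pixel's ray), 0 where there is no reading), "fx", "fy", "cx", "cy" (pixels), "rvec" (rotation vector, rad) and "tvec" (3), from world to camera coordinates, as OpenCV has them. Camera axes: x right, y down, z forward; pixel columns grow to the right and rows downward; lengths in m; the calibration is good to about 2 mm. A picture is of the moment at which its call begins.
- job_done(): hands the job in; it is judged then, once.
The state is a dict: "time": time; "joint_pos": joint angles; "joint_vel": joint speeds; "joint_efforts": joint torques, N m; "tool_pos": TCP position; "tool_rot": TCP orientation; "contact_force": force on the tool from outside, world axes, zero at the start; "ft_torque": the same for the moment, N m; "gripper_width": opening from 0.0 (shut) to 1.0 (fully open); "grasp_force": force on a finger pad.
Only numpy, scipy, OpenCV 4.12 (cv2) and the standard library are available. Lean on these libraries where they do the work, as an engineer would, in place of code of your own. Each camera call takes 0.05 s, during which the arm holds its last target. There are 200 camera calls.

## Task

Fit the loose flange hub onto the upright spindle of the map-roll stand, flange down, and turn it by feel until its two inner tabs drop into the spindle's keyways and the flange sits fully home, flat on the stand's foot. Be gentle: keep the force of the hub against the stand, pressing or twisting, well under 50 N. Let go of it, and leave the paperweights, scale bar and loupe where they are.

Things in the scene. Friction and masses are not known exactly. Their poses are not given: they have to be found in the camera images.
- hub_mid (a point): Loose white plastic flange hub, 0.11 to 0.23 kg, standing flange down; point on its axis half-way up, 25 mm above its underside (total height 50 mm); z up. Round flange 90 mm in diameter, 6 mm thick, at the bottom; above it, from 6 to 50 mm, a square boss 44 x 44 mm with flats square to the hub's x and y: grip it across two flats. A round 32 mm bore runs right through.
- hub_base (a point): Point on the hub's axis at the underside of its flange; axes as the hub. Two opposed tabs stand into the bore on the hub's +y and -y sides, 8 mm wide, reaching in to 10.5 mm from the axis, from 14 to 26 mm above this point; so the hub fits at two angles half a turn apart.
- seat (a point): Centre of the top face of the stand's steel foot, on the spindle's axis, 15 mm above the desk; axes of the foot (z up). The foot is 110 mm along its x, 150 mm along its y. Once home, the hub's flange lies flat on this face.
- shoulder (a point): Centre of the top of the spindle's shoulder, 28 mm above the foot; axes of the foot. Aluminium shoulder 30 mm in diameter, top edge chamfered 1.5 mm; above it a plain round nose 18 mm in diameter goes on to 62 mm above the foot, its last 8 mm tapering to 11 mm. Off the keyways the hub's tabs rest on the shoulder, the flange being 14 mm above the foot.
- stand: The whole fixed stand, origin under the foot's middle. Two opposed keyways 10 mm wide run down the full shoulder, roughly along the foot's +y and -y, but the spindle is clamped fast at an unmeasured angle up to 0.65 rad either way from that line: find it by feel (or see it from above with the hub off). Within about 4 degrees of it the hub sinks under its weight or a light push.
- weight_a_mid (a point): Bystander: cream round paperweight, 80 mm in diameter, 28 mm high; point at its centre.
- weight_b_mid (a point): Bystander: second paperweight of the same kind.
- scale_mid (a point): Bystander: grey-green scale bar, 30 x 300 x 14 mm, long along its y; point at its centre.
- loupe_mid (a point): Bystander: black round loupe, 42 mm in diameter at its foot, 31 mm high; point at its centre.
Not all that is in view belongs to the job. Of the things shaped like the stand, the dark steel one is meant. Several things look just like the part that bears hub_mid: the one meant starts farthest to the robot's right.

How it is judged:
By the outcome, as a careful person would: the job done as asked, in the order asked, and still so for the second after the job is handed in, with the robot touching nothing.
It also fails if it takes over 58 s, if anything falls off the work surface, if the arm or the gripper's body presses on something with over 40 N, if the wrist force passes 120 N, or if a joint passes its speed limit or range.

## Working session

There is one attempt and no reset: what is moved stays moved. The work goes in short steps, Python scripts to look and compute and a tool call to move; the robot and the scene stay as the last step left them, time stands still between calls to the robot, and variables do not carry over. Pictures are saved under pics/ and viewed, at most 10 in all, crops included, and the job is handed in when it is done.

Besides the shell and the picture viewer there is one more tool, called as a command line: name --argument value ..., lists and objects as JSON in quotes. send_rows: Moves the arm, as the interface text tells. Its arguments: {"type":"object","properties":{"steps":{"type":"array","items":{"type":"object","properties":{"translation":{"type":"array","items":{"type":"number"}},"delta_rot":{"type":"array","items":{"type":"number"}},"jaw":{"type":"number"}}}}},"required":["steps"]}

```bash
mkdir -p pics; ls; cat > h.py <<'E'
from plant import *
import numpy as np, cv2
from scipy.spatial.transform import Rotation as R
def grab(n,f=None):
    d=grab_frame(n)
    if f: cv2.imwrite('pics/'+f,d['pixels'])
    return d
def cloud(d):
    z=d['range_z']; h,w=z.shape
    u,v=np.meshgrid(np.arange(w),np.arange(h))
    P=np.stack([(u-d['cx'])/d['fx']*z,(v-d['cy'])/d['fy']*z,z],-1)
    M=R.from_rotvec(np.ravel(d['rvec'])).as_matrix()
    return (P-np.ravel(d['tvec']))@M
E
python3 - <<'E'
from h import *
a=grab('top');b=grab('scene')
np.savez('f0.npz',top=cloud(a),ti=a['pixels'],sc=cloud(b))
cv2.imwrite('pics/0.png',a['pixels']);cv2.imwrite('pics/1.png',b['pixels'])
s=state();print(s)
E
```

```text
pics
{'time': 0.1, 'joint_pos': array([ 9.83020248e-01,  5.33250009e-02,  1.61419803e+00, -8.87878339e-06,
        1.47601063e+00, -1.19028881e-01]), 'joint_vel': array([ 4.05471396e-04, -1.77800815e-03, -5.19122191e-03,  8.78849133e-05,
       -1.13494357e-03, -1.52384138e-03]), 'joint_efforts': array([ 6.44641887e-05, -3.94903708e+01, -3.71362925e+01, -1.29675736e-04,
        3.90005283e-03, -2.22683951e-05]), 'tool_pos': array([0.28206198, 0.55710789, 0.24414007]), 'tool_rot': array([-3.31736402e-04,  2.32233234e-01,  9.72659644e-01, -9.12053228e-04]), 'contact_force': array([-0.16760119,  0.6809899 ,  0.56276368]), 'ft_torque': array([-0.00224802,  0.0463734 , -0.05309084]), 'grasp_force': 0.0, 'gripper_width': 1.0000843187672683}
```

View pics/0.png

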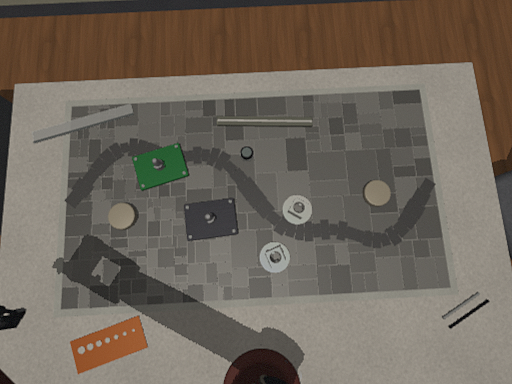

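View pics/1.png

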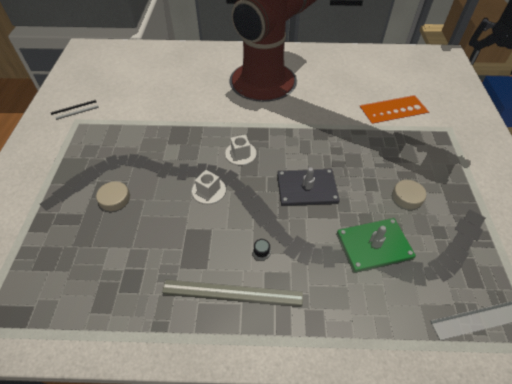

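Top view: the hub candidates are white flanges at (297,208) and (274,257). The robot's right is image right, so the one at (297,208) is meant. The dark stand is at (210,218) and the green one at (160,165) is a decoy. I'll measure both and confirm in a crop.

```bash
python3 - <<'E'
from h import *
f=np.load('f0.npz');P=f['top'];Q=f['sc'];im=f['ti']
c=np.hstack([cv2.resize(im[180:285,245:325],None,fx=5,fy=5,interpolation=2),cv2.resize(im[185:255,175:247],None,fx=5,fy=5,interpolation=2)[:525]]) if 0 else None
a=cv2.resize(im[185:280,255:320],None,fx=6,fy=6,interpolation=2);b=cv2.resize(im[190:250,178:245],None,fx=6,fy=6,interpolation=2)
o=np.zeros((max(a.shape[0],b.shape[0]),a.shape[1]+b.shape[1],3),np.uint8);o[:a.shape[0],:a.shape[1]]=a;o[:b.shape[0],a.shape[1]:]=b
cv2.imwrite('pics/2.png',o)
for n,(u,v) in dict(hub=(297,208),hub2=(274,257),stand=(210,218)).items():
    c=np.median(P[v-3:v+4,u-3:u+4].reshape(-1,3),0);print(n,c)
    for nm,C in(('top',P),('sc',Q)):
        X=C.reshape(-1,3);X=X[np.hypot(*(X[:,:2]-c[:2]).T)<(.065 if n[0]=='h' else .11)]
        bands=[(.002,.012),(.04,.06)] if n[0]=='h' else [(.01,.02),(.035,.05),(.06,.085)]
        for lo,hi in bands:
            Y=X[(X[:,2]>lo)&(X[:,2]<hi)]
            if len(Y)<5: continue
            r=cv2.minAreaRect(Y[:,:2].astype(np.float32)*1000)
            print(nm,lo,len(Y),'mean',Y.mean(0).round(4),'rect',np.round(r[0],1),np.round(r[1],1),round(r[2],1))
E
```

```text
hub [ 0.49461015 -0.13501147  0.00145   ]
top 0.002 788 mean [ 0.4919 -0.1337  0.0051] rect [ 495.5 -135.3] [126.5 126.7] 65.6
top 0.04 157 mean [ 0.491  -0.1345  0.0498] rect [ 491.8 -134.4] [43.6 44.8] 58.1
sc 0.002 561 mean [ 0.5073 -0.1314  0.005 ] rect [ 496.7 -135.1] [122.7 128. ] 11.6
sc 0.04 226 mean [ 0.4921 -0.1327  0.0479] rect [ 490.2 -132.6] [45.7 45.8] 56.7
hub2 [ 0.35373898 -0.05681609  0.00208086]
top 0.002 849 mean [ 0.354  -0.0576  0.0052] rect [355.2 -57.1] [128.7 125.3] 72.1
top 0.04 155 mean [ 0.355  -0.0583  0.0504] rect [355.2 -58.3] [43.9 44. ] 19.9
sc 0.002 475 mean [ 0.3684 -0.0559  0.0051] rect [358.6 -55.8] [117.  128.7] 8.1
sc 0.04 187 mean [ 0.3561 -0.0562  0.0478] rect [353.5 -57.4] [47.5 44.8] 22.0
stand [0.47089151 0.11947413 0.05335126]
top 0.01 1754 mean [0.4748 0.1244 0.0154] rect [476.1 124.5] [110.3 150.1] 4.8
top 0.035 36 mean [0.4718 0.1199 0.0427] rect [474.4 122.4] [24.2 26.2] 47.1
top 0.06 36 mean [0.4753 0.1238 0.0736] rect [475.9 124.7] [16.7 15.7] 42.5
sc 0.01 1712 mean [0.4803 0.1247 0.0149] rect [473.9 125.8] [113.2 150. ] 4.6
sc 0.035 67 mean [0.4802 0.1253 0.0419] rect [478.8 124.7] [29.6 23. ] 74.8
sc 0.06 51 mean [0.4776 0.1256 0.071 ] rect [475.8 125.4] [16.5 13.7] 48.2
```

View pics/2.png

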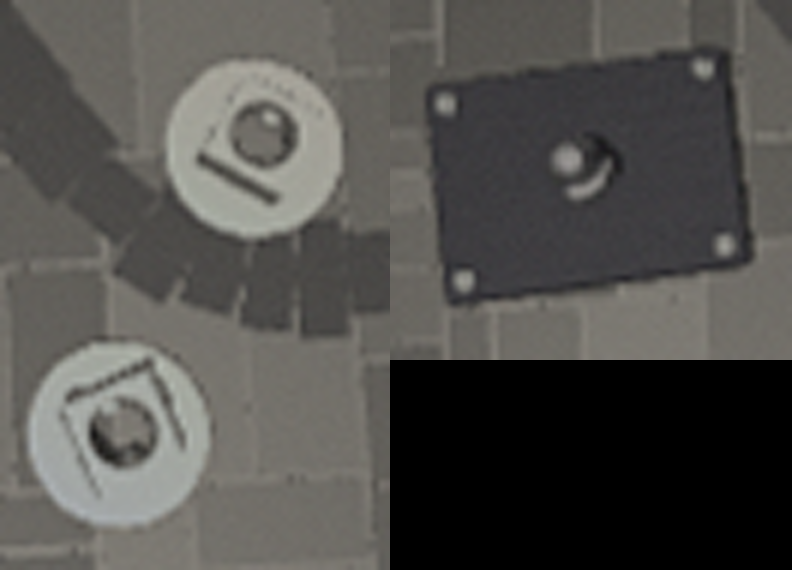

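The crop confirms the white hub at (297,208) in the top view, on the right, and the dark stand with a notched shoulder. Next I need the wrist camera's geometry, so I can look straight down on the stand and then the hub.

```bash
cat >> h.py <<'E'
import json
def yaw2R(yaw): # tool down, tool-y at angle yaw (deg)
    a=np.radians(yaw); y=np.array([np.cos(a),np.sin(a),0]); z=np.array([0,0,-1.]); return np.stack([np.cross(y,z),y,z],1)
def save(p,Rm): json.dump([list(map(float,p)),np.asarray(Rm).tolist()],open('cmd.json','w'))
def load():
    p,r=json.load(open('cmd.json'));return np.array(p),np.array(r)
def go(p,yaw,commit=True):
    p0,R0=load();R1=yaw2R(yaw)
    t=np.round(R0.T@(np.array(p)-p0)*100,2);r=np.round(R.from_matrix(R0.T@R1).as_rotvec(),4)
    print('SHIFT',t,'ROT',r,'rows>=',np.linalg.norm(t)/5,np.linalg.norm(np.degrees(r))/8.59)
    if commit: save(p0+R0@t/100,R0@R.from_rotvec(r).as_matrix())
E
python3 - <<'E'
from h import *
d=grab('wrist');s=state()
w,x,y,z=s['tool_rot'];T=R.from_quat([x,y,z,w]).as_matrix()
M=R.from_rotvec(np.ravel(d['rvec'])).as_matrix();C=-M.T@np.ravel(d['tvec'])
print('cam in tool',T.T@(C-s['tool_pos']));print('cam axes in tool cols x,y,z',(T.T@M.T).round(3));print(d['fx'],d['cx'],d['cy'])
save([.282,.558,.245],T); save([.282,.558,.245],yaw2R(np.degrees(np.arctan2(T[1,1],T[0,1])))); print(load(),T)
E
```

```text
cam in tool [ 0.07745421 -0.00028065 -0.12850405]
cam axes in tool cols x,y,z [[-0.001 -0.954 -0.301]
 [ 1.    -0.001 -0.001]
 [ 0.    -0.301  0.954]]
275.4940958910713 258.17086292296926 188.9349709208772
(array([0.282, 0.558, 0.245]), array([[-0.89213279,  0.45177327,  0.        ],
       [ 0.45177327,  0.89213279,  0.        ],
       [ 0.        ,  0.        , -1.        ]])) [[-8.92132617e-01  4.51772687e-01 -9.12512461e-04]
 [ 4.51773560e-01  8.92131641e-01 -1.33624904e-03]
 [ 2.10400419e-04 -1.60436036e-03 -9.99998691e-01]]
```

```bash
python3 - <<'E'
from h import *
go([.40,.31,.19],50); go([.5295,.070,.135],45)
E
```

```text
SHIFT [-21.73 -16.79   5.5 ] ROT [0.     0.     0.2294] rows>= 5.601239148617028 1.5301108056229435
SHIFT [-25.35 -10.06   5.5 ] ROT [0.     0.     0.0872] rows>= 5.564444626375574 0.5816288676997413
```

send_rows --steps '[{"translation":[-3.6,-2.8,0.9],"delta_rot":[0,0,0.038],"jaw":8.5},{"translation":[-7.2,-5.6,1.8],"delta_rot":[0,0,0.076],"jaw":8.5},{"translation":[-10.8,-8.4,2.7],"delta_rot":[0,0,0.115],"jaw":8.5},{"translation":[-14.4,-11.2,3.6],"delta_rot":[0,0,0.153],"jaw":8.5},{"translation":[-18,-14,4.5],"delta_rot":[0,0,0.19],"jaw":8.5},{"translation":[-21.73,-16.79,5.5],"delta_rot":[0,0,0.2294],"jaw":8.5},{"translation":[-21.73,-16.79,5.5],"delta_rot":[0,0,0.2294],"jaw":8.5},{"translation":[-21.73,-16.79,5.5],"delta_rot":[0,0,0.2294],"jaw":8.5}]'

```text
time: 0.95
tool_pos: [0.4005, 0.3086, 0.1898]
tool_rot: [-0.0, 0.343, 0.939, -0.0]
contact_force: [-0.9, 0.4, -0.2]
gripper_width: 0.991
grasp_force: 0.0
```

send_rows --steps '[{"translation":[-4.2,-1.7,0.9],"delta_rot":[0,0,0.015],"jaw":8.5},{"translation":[-8.4,-3.4,1.8],"delta_rot":[0,0,0.03],"jaw":8.5},{"translation":[-12.6,-5.1,2.7],"delta_rot":[0,0,0.045],"jaw":8.5},{"translation":[-16.8,-6.8,3.6],"delta_rot":[0,0,0.06],"jaw":8.5},{"translation":[-21,-8.4,4.5],"delta_rot":[0,0,0.075],"jaw":8.5},{"translation":[-25.35,-10.06,5.5],"delta_rot":[0,0,0.0872],"jaw":8.5},{"translation":[-25.35,-10.06,5.5],"delta_rot":[0,0,0.0872],"jaw":8.5},{"translation":[-25.35,-10.06,5.5],"delta_rot":[0,0,0.0872],"jaw":8.5}]'

```text
time: 1.75
tool_pos: [0.5302, 0.07, 0.1352]
tool_rot: [-0.0, 0.383, 0.924, 0.0]
contact_force: [0.2, 0.6, 0.8]
gripper_width: 0.994
grasp_force: 0.0
```

```bash
cat >> h.py <<'E'
def ortho(d,c,z,half=.04,k=6000,name=None):
    # rectified view of plane height z: rows = +x down? columns = world x right, rows = -world y (y up)
    n=int(2*half*k);M=R.from_rotvec(np.ravel(d['rvec'])).as_matrix()
    g=np.linspace(-half,half,n);X,Y=np.meshgrid(c[0]+g,c[1]-g)
    W=np.stack([X,Y,0*X+z],-1)@M.T+np.ravel(d['tvec'])
    u=d['fx']*W[...,0]/W[...,2]+d['cx'];v=d['fy']*W[...,1]/W[...,2]+d['cy']
    o=cv2.remap(d['pixels'],u.astype(np.float32),v.astype(np.float32),cv2.INTER_CUBIC)
    if name: cv2.imwrite('pics/'+name,o)
    return o
E
python3 - <<'E'
from h import *
import pickle
d=grab('wrist');s=state();print(s['time'],s['tool_pos'],s['tool_rot'],load(),s['joint_pos'],s['contact_force'])
pickle.dump(d,open('stand.pkl','wb'))
P=cloud(d).reshape(-1,3)
c=[.475,.1245]
for lo,hi in((.01,.02),(.036,.048),(.07,.085)):
    Y=P[(abs(P[:,2]-(lo+hi)/2)<(hi-lo)/2)&(np.hypot(P[:,0]-c[0],P[:,1]-c[1])<.11)]
    if len(Y)<9: continue
    r=cv2.minAreaRect(Y[:,:2].astype(np.float32)*1000);e=cv2.minEnclosingCircle(Y[:,:2].astype(np.float32)*1000)
    print(lo,len(Y),Y.mean(0).round(4),r,e)
o1=ortho(d,c,.043,half=.03,k=9000);o2=cv2.resize(d['pixels'],(256,192))
cv2.imwrite('pics/3.png',o1)
E
```

```text
1.8 [0.52996359 0.0707062  0.1354346 ] [-1.71964089e-04  3.82098139e-01  9.24121701e-01  2.52523134e-04] (array([0.52953068, 0.07002721, 0.135     ]), array([[-0.70713941,  0.70707415,  0.        ],
       [ 0.70707415,  0.70713941,  0.        ],
       [ 0.        ,  0.        , -1.        ]])) [-6.89497738e-03 -6.87638544e-02  1.92302093e+00  6.22065646e-04
  1.28746461e+00 -7.93733911e-01] [0.78095732 0.17209972 0.13523313]
0.01 21432 [0.4721 0.1294 0.0149] ((473.8245544433594, 125.57476043701172), (110.4819107055664, 150.42318725585938), 4.802921772003174) ((473.8017578125, 126.11542510986328), 90.7845458984375)
0.036 510 [0.4736 0.1258 0.0427] ((473.8164978027344, 125.8074722290039), (29.440263748168945, 27.206295013427734), 41.28492736816406) ((473.697021484375, 125.60223388671875), 14.98126220703125)
0.07 515 [0.4737 0.1255 0.0749] ((473.7437744140625, 125.44792175292969), (16.589229583740234, 16.509254455566406), 31.25142478942871) ((473.7580871582031, 125.5636215209961), 8.713254928588867)
```

View pics/3.png

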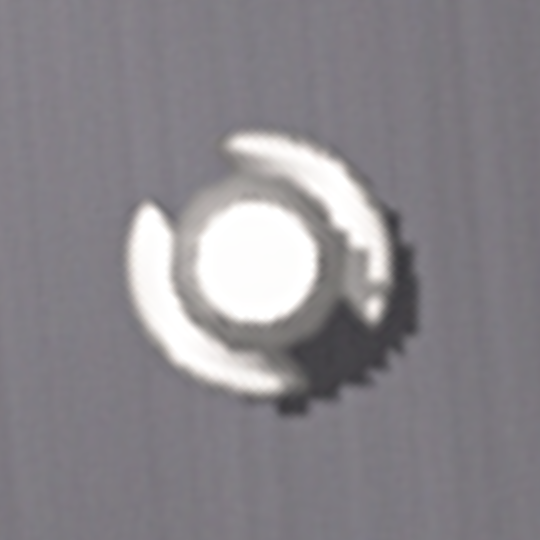

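Rectified view of the stand (9 px/mm): the shoulder is centred near (260,263), with keyway gaps at upper left (187,172) and lower right (335,355). The keyway line is therefore about 129° from world x. Next, the same view of the hub.

```bash
python3 - <<'E'
from h import *
import pickle
d=pickle.load(open('stand.pkl','rb'))
P=cloud(d).reshape(-1,3);c=np.array([.4738,.1256])
v=P[:,:2]-c;r=np.hypot(*v.T);m=(r>.0105)&(r<.0142)
a=np.degrees(np.arctan2(v[m,1],v[m,0]));z=P[m,2];lowm=z<.036
h,_=np.histogram(a[lowm],np.arange(-180,181,5));t,_=np.histogram(a,np.arange(-180,181,5))
print([(int(q),int(x),int(y)) for q,x,y in zip(np.arange(-180,180,5),h,t) if x])
A=np.radians(a[lowm]);print(np.degrees(np.angle(np.exp(2j*A).mean()))/2%180)
go([.557,-.175,.135],58)
E
```

```text
[(-80, 1, 7), (-75, 5, 9), (-70, 4, 4), (-65, 7, 7), (-60, 5, 5), (-55, 4, 4), (-50, 4, 4), (-45, 8, 8), (-40, 4, 4), (-35, 5, 5), (-30, 5, 7), (-25, 3, 9), (105, 4, 7), (110, 5, 5), (115, 5, 5), (120, 4, 4), (125, 3, 3), (130, 5, 5), (135, 3, 3), (140, 3, 3), (145, 5, 5), (150, 4, 6), (155, 1, 8)]
130.57489166317978
SHIFT [-19.27 -15.38   0.  ] ROT [ 0.      0.     -0.2268] rows>= 4.931033563057546 1.5127686604851072
```

send_rows --steps '[{"translation":[-3.8,-3.1,0],"delta_rot":[0,0,-0.045],"jaw":8.5},{"translation":[-7.6,-6.2,0],"delta_rot":[0,0,-0.09],"jaw":8.5},{"translation":[-11.5,-9.2,0],"delta_rot":[0,0,-0.135],"jaw":8.5},{"translation":[-15.4,-12.3,0],"delta_rot":[0,0,-0.18],"jaw":8.5},{"translation":[-19.27,-15.38,0],"delta_rot":[0,0,-0.2268],"jaw":8.5},{"translation":[-19.27,-15.38,0],"delta_rot":[0,0,-0.2268],"jaw":8.5},{"translation":[-19.27,-15.38,0],"delta_rot":[0,0,-0.2268],"jaw":8.5},{"translation":[-19.27,-15.38,0],"delta_rot":[0,0,-0.2268],"jaw":8.5}]'

```text
time: 2.6
tool_pos: [0.5576, -0.1733, 0.1353]
tool_rot: [-0.0, 0.275, 0.962, 0.0]
contact_force: [-1.2, -0.1, -0.3]
gripper_width: 0.992
grasp_force: 0.0
```

```bash
python3 - <<'E'
from h import *
import pickle
d=grab('wrist');s=state();print(s['time'],s['tool_pos'],s['tool_rot'],s['contact_force'],s['joint_pos'])
pickle.dump(d,open('hub.pkl','wb'))
P=cloud(d).reshape(-1,3);c=np.array([.4915,-.134])
for lo,hi in((.004,.009),(.046,.054)):
    Y=P[(abs(P[:,2]-(lo+hi)/2)<(hi-lo)/2)&(np.hypot(P[:,0]-c[0],P[:,1]-c[1])<.06)]
    r=cv2.minAreaRect(Y[:,:2].astype(np.float32)*1000);e=cv2.minEnclosingCircle(Y[:,:2].astype(np.float32)*1000)
    print(lo,len(Y),Y.mean(0).round(4),r,e)
    if lo>.04:c2=np.array(r[0])/1000
v=P[:,:2]-c2;r=np.hypot(*v.T);m=(r<.0155)&(P[:,2]>.02)&(P[:,2]<.032)
print(m.sum(),np.degrees(np.angle(np.exp(2j*np.arctan2(v[m,1],v[m,0])).mean()))/2%180)
ortho(d,c,.026,half=.03,k=9000,name='4.png')
E
```

```text
2.65 [ 0.55749325 -0.17314543  0.13529949] [-1.33035858e-04  2.74341187e-01  9.61632388e-01  2.16189389e-04] [-0.18651864 -0.7998008   0.03462653] [-4.28762431e-01  4.83506214e-02  1.80706013e+00  4.03684152e-04
  1.28650995e+00 -1.44386295e+00]
0.004 4464 [ 0.4878 -0.132   0.0059] ((489.6352844238281, -133.9503936767578), (88.5442886352539, 88.78650665283203), 61.09795379638672) ((489.6002197265625, -133.60897827148438), 44.70460891723633)
0.046 2239 [ 0.4888 -0.1332  0.0498] ((489.70697021484375, -133.61282348632812), (44.08786392211914, 44.06925964355469), 56.78745651245117) ((489.758056640625, -133.57403564453125), 30.720779418945312)
123 147.02123905601147
```

View pics/4.png

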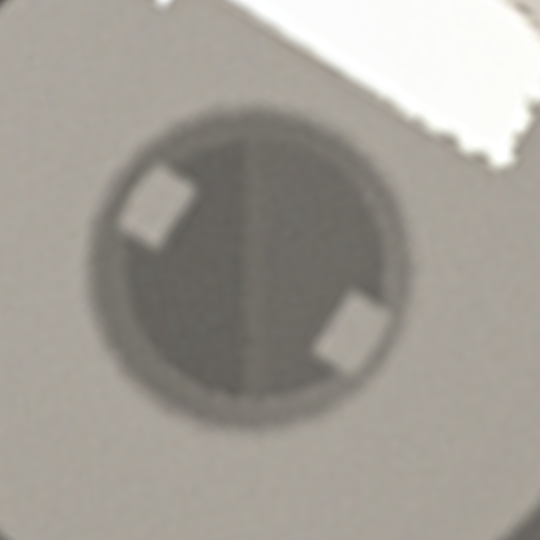

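Hub view: the tabs are at (158,207) and (352,333), so the tab line is at 147° and the flats at 56.8°/147°. The keyways are at about 130°. I'll grip across 57° and turn by about −17° later.

```bash
python3 - <<'E'
from h import *
go([.4897,-.1336,.10],56.8); go([.4897,-.1336,.03],56.8)
E
```

```text
SHIFT [ 7.9  -0.06  3.5 ] ROT [0.     0.     0.0209] rows>= 1.7281620294405269 0.13940416668491507
SHIFT [0. 0. 7.] ROT [ 0.  0. -0.] rows>= 1.4 0.0
```

send_rows --steps '[{"translation":[2.6,0,1.1],"delta_rot":[0,0,0.02],"jaw":8.5},{"translation":[5.2,0,2.3],"delta_rot":[0,0,0.0209],"jaw":8.5},{"translation":[7.9,-0.06,3.5],"delta_rot":[0,0,0.0209],"jaw":8.5},{"translation":[7.9,-0.06,3.5],"delta_rot":[0,0,0.0209],"jaw":8.5},{"translation":[7.9,-0.06,3.5],"delta_rot":[0,0,0.0209],"jaw":8.5},{"translation":[7.9,-0.06,3.5],"delta_rot":[0,0,0.0209],"jaw":8.5},{"translation":[7.9,-0.06,3.5],"delta_rot":[0,0,0.0209],"jaw":8.5},{"translation":[7.9,-0.06,3.5],"delta_rot":[0,0,0.0209],"jaw":8.5}]'

```text
time: 3.45
tool_pos: [0.4911, -0.1345, 0.1011]
tool_rot: [0.001, 0.286, 0.958, -0.0]
contact_force: [0.3, -0.2, 0.2]
gripper_width: 0.995
grasp_force: 0.0
```

send_rows --steps '[{"translation":[0,0,2],"delta_rot":[0,0,0],"jaw":8.5},{"translation":[0,0,4],"delta_rot":[0,0,0],"jaw":8.5},{"translation":[0,0,5.5],"delta_rot":[0,0,0],"jaw":8.5},{"translation":[0,0,6.5],"delta_rot":[0,0,0],"jaw":8.5},{"translation":[0,0,7],"delta_rot":[0,0,0],"jaw":8.5},{"translation":[0,0,7],"delta_rot":[0,0,0],"jaw":8.5},{"translation":[0,0,7],"delta_rot":[0,0,0],"jaw":6.0},{"translation":[0,0,7],"delta_rot":[0,0,0],"jaw":5.0}]'

```text
time: 4.25
tool_pos: [0.4908, -0.1344, 0.0312]
tool_rot: [0.001, 0.286, 0.958, -0.0]
contact_force: [-0.0, -0.7, -0.7]
gripper_width: 0.685
grasp_force: 0.0
```

send_rows --steps '[{"translation":[0,0,0],"delta_rot":[0,0,0],"jaw":4.0},{"translation":[0,0,0],"delta_rot":[0,0,0],"jaw":4.0},{"translation":[0,0,0],"delta_rot":[0,0,0],"jaw":4.0},{"translation":[0,0,0],"delta_rot":[0,0,0],"jaw":4.0},{"translation":[0,0,0],"delta_rot":[0,0,0],"jaw":4.0},{"translation":[0,0,0],"delta_rot":[0,0,0],"jaw":4.0},{"translation":[0,0,0],"delta_rot":[0,0,0],"jaw":4.0},{"translation":[0,0,0],"delta_rot":[0,0,0],"jaw":4.0}]'

```text
time: 5.05
tool_pos: [0.4909, -0.1344, 0.0313]
tool_rot: [0.001, 0.286, 0.958, -0.0]
contact_force: [0.2, 0.8, 6.2]
gripper_width: 0.506
grasp_force: 63.0
```

Gripped. I'll lift, then measure the hub in the grip with the wrist camera.

send_rows --steps '[{"translation":[0,0,-1],"delta_rot":[0,0,0],"jaw":4.0},{"translation":[0,0,-3],"delta_rot":[0,0,0],"jaw":4.0},{"translation":[0,0,-5],"delta_rot":[0,0,0],"jaw":4.0},{"translation":[0,0,-7],"delta_rot":[0,0,0],"jaw":4.0},{"translation":[0,0,-9.5],"delta_rot":[0,0,0],"jaw":4.0},{"translation":[0,0,-9.5],"delta_rot":[0,0,0],"jaw":4.0},{"translation":[0,0,-9.5],"delta_rot":[0,0,0],"jaw":4.0},{"translation":[0,0,-9.5],"delta_rot":[0,0,0],"jaw":4.0}]'

```text
time: 5.85
tool_pos: [0.4888, -0.1335, 0.1233]
tool_rot: [-0.002, 0.286, 0.958, 0.0]
contact_force: [-1.1, -0.5, -1.5]
gripper_width: 0.506
grasp_force: 62.3
```

```bash
python3 - <<'E'
from h import *
import pickle
d=grab('wrist');s=state();p=s['tool_pos'];print(s['time'],p,s['tool_rot'],s['contact_force'],s['grasp_force'])
pickle.dump(d,open('held.pkl','wb'))
w,x,y,z=s['tool_rot'];T=R.from_quat([x,y,z,w]).as_matrix()
M=R.from_rotvec(np.ravel(d['rvec'])).as_matrix();C=-M.T@np.ravel(d['tvec']);print('cam in tool',T.T@(C-p))
p0,R0=load();save([p0[0],p0[1],.125],R0);print(load()[0])
P=cloud(d).reshape(-1,3);L=(P-p)@T
# hub frame: z tool +; underside at tool z=+.030ish; flange top +.025, boss top -.020
m=(np.hypot(L[:,0],L[:,1])<.06)&(L[:,2]>-.06)&(L[:,2]<.06)
print(np.histogram(L[m,2],np.arange(-.06,.061,.004)))
np.save('L.npy',L[m])
cv2.imwrite('pics/5.png',d['pixels'])
E
```

```text
5.9 [ 0.48876484 -0.13352023  0.12316248] [-1.84291639e-03  2.85721478e-01  9.58310907e-01  2.14706564e-04] [ 1.08419768 -0.68535832 -2.76136188] 62.33260631561279
cam in tool [ 0.07744496 -0.00029038 -0.12875191]
[ 0.48973662 -0.13362608  0.125     ]
(array([2407, 1841, 1442, 2600, 3056, 1073,  785,  320,  632,  359, 5228,
        938,  858,  791,  697,  627,  614,  436,  395,  325,  382, 5724,
        103,    0,    0,    0,    0,    0,    0,    0]), array([-6.00000000e-02, -5.60000000e-02, -5.20000000e-02, -4.80000000e-02,
       -4.40000000e-02, -4.00000000e-02, -3.60000000e-02, -3.20000000e-02,
       -2.80000000e-02, -2.40000000e-02, -2.00000000e-02, -1.60000000e-02,
       -1.20000000e-02, -8.00000000e-03, -4.00000000e-03,  5.55111512e-17,
        4.00000000e-03,  8.00000000e-03,  1.20000000e-02,  1.60000000e-02,
        2.00000000e-02,  2.40000000e-02,  2.80000000e-02,  3.20000000e-02,
        3.60000000e-02,  4.00000000e-02,  4.40000000e-02,  4.80000000e-02,
        5.20000000e-02,  5.60000000e-02,  6.00000000e-02]))
```

View pics/5.png

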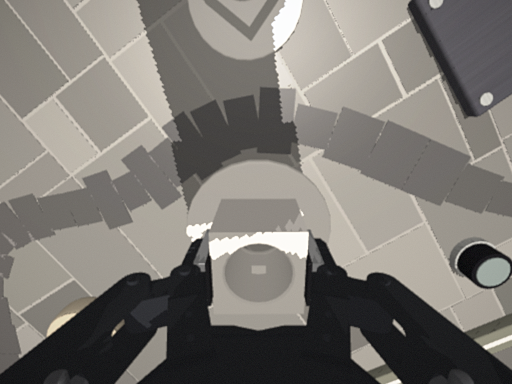

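The hub is held squarely: boss top around (258,272), flange arc around (258,190). I'll fit its centre in camera terms and plan the move to the stand.

```bash
python3 - <<'E'
from h import *
from scipy.optimize import least_squares
L=np.load('L.npy')
B=L[(L[:,2]>-.0215)&(L[:,2]<-.0165)&(abs(L[:,1])<.0235)];print('boss z',np.median(B[:,2]))
B=B[abs(B[:,2]-np.median(B[:,2]))<.0012]
print('boss x',np.percentile(B[:,0],[0.3,99.7]),'y',np.percentile(B[:,1],[.3,99.7]))
r=np.hypot(B[:,0],B[:,1])
# bore edge: use hole boundary via occupancy
F=L[(L[:,2]>.0225)&(L[:,2]<.029)];print('flange z',np.median(F[:,2]))
a=np.arctan2(F[:,1],F[:,0]);E=[]
for q in np.arange(-180,180,4):
    k=np.abs(np.degrees(a)-q)<2
    if k.sum()>5:
        i=np.argmax(np.hypot(F[k,0],F[k,1]));E.append(F[k][i,:2])
E=np.array(E);E=E[np.hypot(*E.T)>.038]
s=least_squares(lambda p:np.hypot(*(E-p[:2]).T)-.0447,[0,0],loss='soft_l1',f_scale=.0005);print('flange c',s.x,len(E),np.abs(s.fun).max())
E
```

```text
boss z -0.01872858210076092
boss x [-0.02130825  0.02352366] y [-0.02217562  0.02177123]
flange z 0.025249033604208385
flange c [ 0.00128145 -0.00016738] 49 0.0006851801111262545
```

```bash
python3 - <<'E'
from h import *
go([.4746,.1247,.125],39.5)
E
```

```text
SHIFT [15.41 20.79  0.  ] ROT [0.     0.     0.3019] rows>= 5.175682370470584 2.0136898527356877
```

send_rows --steps '[{"translation":[2.0,2.7,0],"delta_rot":[0,0,0.05],"jaw":4.0},{"translation":[4.8,6.5,0],"delta_rot":[0,0,0.1],"jaw":4.0},{"translation":[7.6,10.3,0],"delta_rot":[0,0,0.15],"jaw":4.0},{"translation":[10.4,14.1,0],"delta_rot":[0,0,0.2],"jaw":4.0},{"translation":[13.2,17.8,0],"delta_rot":[0,0,0.25],"jaw":4.0},{"translation":[15.41,20.79,0],"delta_rot":[0,0,0.3019],"jaw":4.0},{"translation":[15.41,20.79,0],"delta_rot":[0,0,0.3019],"jaw":4.0},{"translation":[15.41,20.79,0],"delta_rot":[0,0,0.3019],"jaw":4.0}]'

```text
time: 6.7
tool_pos: [0.474, 0.1248, 0.1239]
tool_rot: [-0.001, 0.425, 0.905, -0.001]
contact_force: [0.5, -0.7, -2.5]
gripper_width: 0.502
grasp_force: 62.5
```

```bash
python3 - <<'E'
from h import *
for i in range(2):
    d=grab('wrist');s=state();p=s['tool_pos'];print(s['time'],p,s['tool_rot'],s['contact_force'],s['ft_torque'],s['joint_vel'].round(3))
w,x,y,z=s['tool_rot'];T=R.from_quat([x,y,z,w]).as_matrix();print('yaw',np.degrees(np.arctan2(T[1,1],T[0,1])))
P=cloud(d).reshape(-1,3);L=(P-p)@T
E=P[(abs(P[:,2]-.015)<.003)&(np.hypot(P[:,0]-.474,P[:,1]-.1256)<.11)]
# foot rect (partially visible) known size: report
r=cv2.minAreaRect(E[:,:2].astype(np.float32)*1000);print(r,len(E))
v=d['pixels'][150:384,150:370];cv2.imwrite('pics/6.png',cv2.resize(v,None,fx=2.5,fy=2.5,interpolation=2))
E
```

```text
6.75 [0.47426864 0.12403331 0.12408597] [-8.15392300e-04  4.26187311e-01  9.04634217e-01 -8.03415155e-04] [ 0.47692117 -0.70889563 -2.29743554] [-0.0229842  -0.00391924 -0.02604415] [-0.027 -0.006 -0.004  0.001  0.002  0.004]
6.8 [0.47454476 0.12353066 0.12434316] [-6.37845384e-04  4.26769700e-01  9.04359890e-01 -6.36124465e-04] [-0.1306112  -0.44203386 -2.65369693] [-0.01884135 -0.00513561 -0.00496268] [-0.016 -0.007 -0.005  0.002  0.001  0.002]
yaw 39.47454532313975
((473.42901611328125, 125.8268051147461), (109.48899841308594, 149.48329162597656), 4.688352108001709) 8809
```

View pics/6.png

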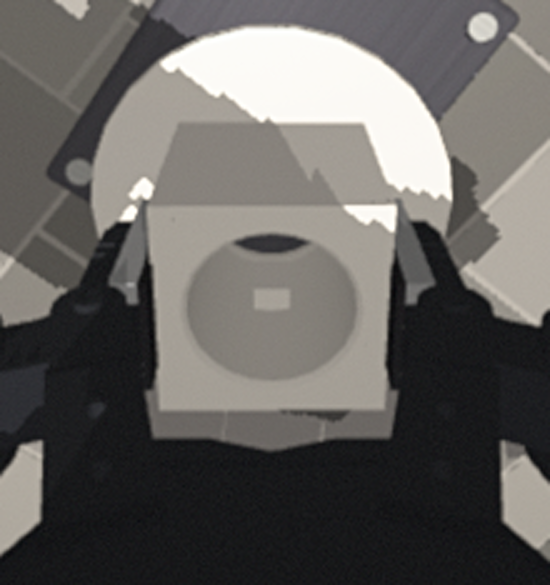

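The hub sits over the spindle with its boss facing as planned; the arm is still settling. I'll start down slowly and correct from the measured pose.

send_rows --steps '[{"translation":[0,0,0],"delta_rot":[0,0,0],"jaw":4.0},{"translation":[0,0,0.2],"delta_rot":[0,0,0],"jaw":4.0},{"translation":[0,0,0.5],"delta_rot":[0,0,0],"jaw":4.0},{"translation":[0,0,0.8],"delta_rot":[0,0,0],"jaw":4.0},{"translation":[0,0,1.1],"delta_rot":[0,0,0],"jaw":4.0},{"translation":[0,0,1.4],"delta_rot":[0,0,0],"jaw":4.0},{"translation":[0,0,1.4],"delta_rot":[0,0,0],"jaw":4.0},{"translation":[0,0,1.4],"delta_rot":[0,0,0],"jaw":4.0}]'

```text
time: 7.6
tool_pos: [0.4749, 0.1243, 0.1112]
tool_rot: [-0.0, 0.427, 0.904, -0.0]
contact_force: [1.0, 0.1, -1.9]
gripper_width: 0.505
grasp_force: 62.5
```

```bash
cat >> h.py <<'E'
def look():
    s=state();p=s['tool_pos'];w,x,y,z=s['tool_rot'];T=R.from_quat([x,y,z,w]).as_matrix()
    e=np.array([.4746,.1247,p[2]])-p
    print(s['time'],p.round(4),'yaw',np.degrees(np.arctan2(T[1,1],T[0,1])).round(2),'tilt',(T[:2,2]*1000).round(1),'F',s['contact_force'].round(1),'M',s['ft_torque'].round(2),'err in tool mm',((T.T@e)*1000).round(2),s['grasp_force'])
E
python3 -c "
from h import *
for i in range(3): look();grab('wrist')"
```

```text
7.6 [0.4749 0.1243 0.1112] yaw 39.51 tilt [-0.2 -0. ] F [ 1.   0.1 -1.9] M [ 0.01  0.   -0.02] err in tool mm [0.51 0.   0.  ] 62.50910997390747
7.65 [0.475  0.1243 0.1114] yaw 39.51 tilt [0.1 0. ] F [ 0.2 -0.5 -1.6] M [-0.02  0.02  0.01] err in tool mm [ 0.58 -0.1  -0.  ] 62.509474754333496
7.7 [0.4751 0.1243 0.1115] yaw 39.5 tilt [0.3 0. ] F [-0.7 -0.5 -2.8] M [ 0.02 -0.    0.02] err in tool mm [ 0.63 -0.15 -0.  ] 62.510093450546265
```

send_rows --steps '[{"translation":[0.05,0,0.3],"delta_rot":[0,0,0],"jaw":4.0},{"translation":[0.05,0,0.8],"delta_rot":[0,0,0],"jaw":4.0},{"translation":[0.05,0,1.4],"delta_rot":[0,0,0],"jaw":4.0},{"translation":[0.05,0,2.0],"delta_rot":[0,0,0],"jaw":4.0},{"translation":[0.05,0,2.6],"delta_rot":[0,0,0],"jaw":4.0},{"translation":[0.05,0,3.2],"delta_rot":[0,0,0],"jaw":4.0},{"translation":[0.05,0,3.2],"delta_rot":[0,0,0],"jaw":4.0},{"translation":[0.05,0,3.2],"delta_rot":[0,0,0],"jaw":4.0}]'

```text
time: 8.55
tool_pos: [0.4746, 0.1246, 0.0791]
tool_rot: [-0.0, 0.427, 0.904, -0.0]
contact_force: [-0.4, -0.4, -1.9]
gripper_width: 0.503
grasp_force: 62.5
```

```bash
python3 -c "
from h import *
look();grab('wrist');look()"
```

```text
8.55 [0.4746 0.1246 0.0791] yaw 39.5 tilt [-0.5 -0.1] F [-0.4 -0.4 -1.9] M [0.01 0.02 0.02] err in tool mm [ 0.02  0.07 -0.  ] 62.50303030014038
8.6 [0.4748 0.1247 0.0794] yaw 39.5 tilt [0.2 0. ] F [-0.9  0.4 -2. ] M [-0.03 -0.01 -0.02] err in tool mm [ 0.16 -0.15 -0.  ] 62.503108978271484
```

send_rows --steps '[{"translation":[0,0,0.2],"delta_rot":[0,0,0],"jaw":4.0},{"translation":[0,0,0.4],"delta_rot":[0,0,0],"jaw":4.0},{"translation":[0,0,0.6],"delta_rot":[0,0,0],"jaw":4.0},{"translation":[0,0,0.8],"delta_rot":[0,0,0],"jaw":4.0},{"translation":[0,0,1.0],"delta_rot":[0,0,0],"jaw":4.0},{"translation":[0,0,1.2],"delta_rot":[0,0,0],"jaw":4.0},{"translation":[0,0,1.2],"delta_rot":[0,0,0],"jaw":4.0},{"translation":[0,0,1.2],"delta_rot":[0,0,0],"jaw":4.0}]'

```text
time: 9.4
tool_pos: [0.4746, 0.1246, 0.0672]
tool_rot: [-0.0, 0.427, 0.904, -0.0]
contact_force: [-1.3, -0.2, -1.5]
gripper_width: 0.506
grasp_force: 62.5
```

```bash
python3 -c "
from h import *
look();grab('wrist');look()"
```

```text
9.4 [0.4746 0.1246 0.0672] yaw 39.5 tilt [-0.1 -0. ] F [-1.3 -0.2 -1.5] M [ 0.01 -0.    0.  ] err in tool mm [0.07 0.01 0.  ] 62.50325560569763
9.45 [0.4747 0.1247 0.0673] yaw 39.5 tilt [0.1 0. ] F [-0.2  0.4 -2.1] M [-0.03  0.06  0.05] err in tool mm [ 0.1  -0.07 -0.  ] 62.50333070755005
```

send_rows --steps '[{"translation":[0,0,0.15],"delta_rot":[0,0,0],"jaw":4.0},{"translation":[0,0,0.3],"delta_rot":[0,0,0],"jaw":4.0},{"translation":[0,0,0.45],"delta_rot":[0,0,0],"jaw":4.0},{"translation":[0,0,0.6],"delta_rot":[0,0,0],"jaw":4.0},{"translation":[0,0,0.7],"delta_rot":[0,0,0],"jaw":4.0},{"translation":[0,0,0.75],"delta_rot":[0,0,0],"jaw":4.0},{"translation":[0,0,0.8],"delta_rot":[0,0,0],"jaw":4.0},{"translation":[0,0,0.8],"delta_rot":[0,0,0],"jaw":4.0}]'

```text
time: 10.25
tool_pos: [0.4746, 0.1246, 0.0592]
tool_rot: [-0.0, 0.427, 0.904, -0.0]
contact_force: [-0.1, 0.8, -2.7]
gripper_width: 0.504
grasp_force: 62.5
```

```bash
python3 -c "
from h import *
look();grab('wrist');look()"
```

```text
10.25 [0.4746 0.1246 0.0592] yaw 39.5 tilt [-0.1  0. ] F [-0.1  0.8 -2.7] M [ 0.04  0.01 -0.02] err in tool mm [0.05 0.02 0.  ] 62.50458598136902
10.3 [0.4747 0.1246 0.0593] yaw 39.5 tilt [ 0. -0.] F [ 0.2 -0.2 -1.2] M [-0.03  0.   -0.01] err in tool mm [ 0.1  -0.02 -0.  ] 62.50402092933655
```

send_rows --steps '[{"translation":[0,0,0.05],"delta_rot":[0,0,0],"jaw":4.0},{"translation":[0,0,0.1],"delta_rot":[0,0,0],"jaw":4.0},{"translation":[0,0,0.13],"delta_rot":[0,0,0],"jaw":4.0},{"translation":[0,0,0.16],"delta_rot":[0,0,0],"jaw":4.0},{"translation":[0,0,0.19],"delta_rot":[0,0,0],"jaw":4.0},{"translation":[0,0,0.22],"delta_rot":[0,0,0],"jaw":4.0},{"translation":[0,0,0.25],"delta_rot":[0,0,0],"jaw":4.0},{"translation":[0,0,0.25],"delta_rot":[0,0,0],"jaw":4.0}]'

```text
time: 11.1
tool_pos: [0.4746, 0.1246, 0.0568]
tool_rot: [-0.0, 0.427, 0.904, -0.0]
contact_force: [-0.3, 0.9, -1.3]
gripper_width: 0.509
grasp_force: 62.5
```

```bash
python3 -c "
from h import *
look();grab('wrist');look()"
```

```text
11.1 [0.4746 0.1246 0.0568] yaw 39.5 tilt [-0.1  0. ] F [-0.3  0.9 -1.3] M [-0.01  0.   -0.01] err in tool mm [ 0.07 -0.    0.  ] 62.50353455543518
11.15 [0.4747 0.1246 0.0568] yaw 39.5 tilt [-0.  0.] F [-0.6  0.1 -2.1] M [-0.06  0.02 -0.03] err in tool mm [ 0.09 -0.02  0.  ] 62.50351667404175
```

No contact force 3 mm past the shoulder plane, so the tabs are in the keyways. I'll lower further.

send_rows --steps '[{"translation":[0,0,0.15],"delta_rot":[0,0,0],"jaw":4.0},{"translation":[0,0,0.3],"delta_rot":[0,0,0],"jaw":4.0},{"translation":[0,0,0.45],"delta_rot":[0,0,0],"jaw":4.0},{"translation":[0,0,0.6],"delta_rot":[0,0,0],"jaw":4.0},{"translation":[0,0,0.75],"delta_rot":[0,0,0],"jaw":4.0},{"translation":[0,0,0.85],"delta_rot":[0,0,0],"jaw":4.0},{"translation":[0,0,0.93],"delta_rot":[0,0,0],"jaw":4.0},{"translation":[0,0,0.93],"delta_rot":[0,0,0],"jaw":4.0}]'

```text
time: 11.95
tool_pos: [0.4746, 0.1246, 0.0474]
tool_rot: [-0.0, 0.427, 0.904, -0.0]
contact_force: [-0.6, 1.0, -1.3]
gripper_width: 0.513
grasp_force: 62.5
```

send_rows --steps '[{"translation":[0,0,0.02],"delta_rot":[0,0,0],"jaw":4.0},{"translation":[0,0,0.04],"delta_rot":[0,0,0],"jaw":4.0},{"translation":[0,0,0.06],"delta_rot":[0,0,0],"jaw":4.0},{"translation":[0,0,0.07],"delta_rot":[0,0,0],"jaw":4.0},{"translation":[0,0,0.08],"delta_rot":[0,0,0],"jaw":4.0},{"translation":[0,0,0.09],"delta_rot":[0,0,0],"jaw":4.0},{"translation":[0,0,0.1],"delta_rot":[0,0,0],"jaw":4.0},{"translation":[0,0,0.1],"delta_rot":[0,0,0],"jaw":4.0}]'

```text
time: 12.75
tool_pos: [0.4747, 0.1247, 0.0465]
tool_rot: [-0.0, 0.427, 0.904, 0.0]
contact_force: [0.6, 0.4, -1.6]
gripper_width: 0.508
grasp_force: 62.5
```

```bash
python3 -c "
from h import *
look();grab('wrist');look()"
```

```text
12.75 [0.4747 0.1247 0.0465] yaw 39.5 tilt [-0.  0.] F [ 0.6  0.4 -1.6] M [-0.04 -0.    0.03] err in tool mm [ 0.07 -0.01  0.  ] 62.50432848930359
12.8 [0.4746 0.1246 0.0465] yaw 39.5 tilt [-0.1  0. ] F [ 1.2  0.  -1.9] M [-0.03  0.02 -0.03] err in tool mm [0.07 0.01 0.  ] 62.50411033630371
```

Another 0.6 mm, gently.

send_rows --steps '[{"translation":[0,0,0.01],"delta_rot":[0,0,0],"jaw":4.0},{"translation":[0,0,0.02],"delta_rot":[0,0,0],"jaw":4.0},{"translation":[0,0,0.03],"delta_rot":[0,0,0],"jaw":4.0},{"translation":[0,0,0.04],"delta_rot":[0,0,0],"jaw":4.0},{"translation":[0,0,0.05],"delta_rot":[0,0,0],"jaw":4.0},{"translation":[0,0,0.06],"delta_rot":[0,0,0],"jaw":4.0},{"translation":[0,0,0.06],"delta_rot":[0,0,0],"jaw":4.0},{"translation":[0,0,0.06],"delta_rot":[0,0,0],"jaw":4.0}]'

```text
time: 13.6
tool_pos: [0.4747, 0.1247, 0.0464]
tool_rot: [-0.0, 0.427, 0.904, -0.0]
contact_force: [-4.3, -1.1, 5.3]
gripper_width: 0.504
grasp_force: 63.3
```

Contact at the expected home height (about 7 N). Releasing.

send_rows --steps '[{"translation":[0,0,0],"delta_rot":[0,0,0],"jaw":4.6},{"translation":[0,0,0],"delta_rot":[0,0,0],"jaw":5.0},{"translation":[0,0,0],"delta_rot":[0,0,0],"jaw":6.0},{"translation":[0,0,0],"delta_rot":[0,0,0],"jaw":7.0},{"translation":[0,0,0],"delta_rot":[0,0,0],"jaw":8.0},{"translation":[0,0,0],"delta_rot":[0,0,0],"jaw":8.5},{"translation":[0,0,0],"delta_rot":[0,0,0],"jaw":8.5},{"translation":[0,0,0],"delta_rot":[0,0,0],"jaw":8.5}]'

```text
time: 14.4
tool_pos: [0.4747, 0.1247, 0.0459]
tool_rot: [0.0, 0.427, 0.904, 0.0]
contact_force: [0.6, -0.7, -0.0]
gripper_width: 0.997
grasp_force: 0.0
```

send_rows --steps '[{"translation":[0,0,-0.5],"delta_rot":[0,0,0],"jaw":8.5},{"translation":[0,0,-2],"delta_rot":[0,0,0],"jaw":8.5},{"translation":[0,0,-4],"delta_rot":[0,0,0],"jaw":8.5},{"translation":[0,0,-7],"delta_rot":[0,0,0],"jaw":8.5},{"translation":[-3.5,0,-10],"delta_rot":[0,0,0],"jaw":8.5},{"translation":[-7.7,0,-10],"delta_rot":[0,0,0],"jaw":8.5},{"translation":[-7.7,0,-10],"delta_rot":[0,0,0],"jaw":8.5},{"translation":[-7.7,0,-10],"delta_rot":[0,0,0],"jaw":8.5}]'

```text
time: 15.2
tool_pos: [0.5238, 0.0648, 0.1462]
tool_rot: [-0.0, 0.427, 0.904, 0.0]
contact_force: [-0.8, 0.1, -1.4]
gripper_width: 0.99
grasp_force: 0.0
```

```bash
python3 - <<'E'
from h import *
d=grab('wrist');look();P=cloud(d).reshape(-1,3);c=np.array([.4738,.1256])
r=np.hypot(*(P[:,:2]-c).T)
F=P[(r>.034)&(r<.043)];A=np.c_[F[:,:2]-c,np.ones(len(F))];k=np.abs(F[:,2]-np.median(F[:,2]))<.002
print('flange z,tilt',np.linalg.lstsq(A[k],F[k,2],rcond=None)[0][[2,0,1]],k.sum())
for lo,hi,n in((.018,.024,'flange'),(.06,.068,'boss'),(.074,.08,'nose')):
    Y=P[(P[:,2]>lo)&(P[:,2]<hi)&(r<.06)];print(n,np.median(Y[:,2]),cv2.minAreaRect(Y[:,:2].astype(np.float32)*1000))
foot=P[(r>.05)&(r<.06)&(P[:,2]<.02)&(P[:,2]>.01)];print('foot',np.median(foot[:,2]))
cv2.imwrite('pics/7.png',d['pixels'])
E
```

```text
15.25 [0.5231 0.0653 0.1456] yaw 39.47 tilt [-1.2  0.4] F [ 0.4 -1.6  0.7] M [ 0.04  0.1  -0.01] err in tool mm [76.66  0.3   0.08] 0.0
flange z,tilt [ 0.0209395  -0.00057344 -0.00088793] 2900
flange 0.020897389907978216 ((473.87237548828125, 125.530029296875), (89.53329467773438, 88.02394104003906), 39.914405822753906)
boss 0.06490563146578371 ((474.055908203125, 125.2723159790039), (44.108177185058594, 43.71460723876953), 39.322513580322266)
nose 0.0766363821535357 ((473.9457092285156, 125.47794342041016), (13.380243301391602, 12.979124069213867), 53.8500862121582)
foot 0.014884177444227337
```

View pics/7.png

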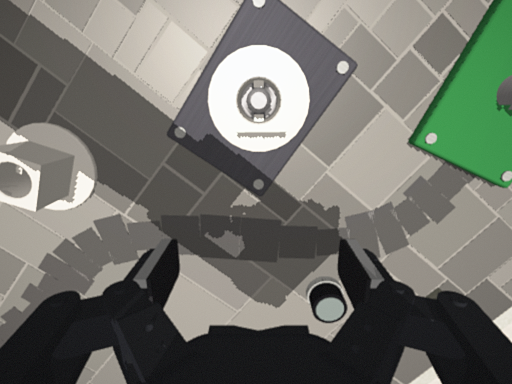

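The hub is centred on the dark stand at (259,100). Its flange top measures 20.9 mm (21 expected) and it is flat, so it is fully home. The gripper is clear of everything.

```bash
python3 -c "
from h import *
print(job_done())"
```

```text
the job is handed in; nothing more can be done
None
```

The hub is fully home and flat on the dark stand's foot with its tabs in the keyways; it has been released and the job is handed in at about 15 s, with wrist-force readings never above about 7 N.

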